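# Space a leaning casting mould with a blade gauge

## Task

Take the spacer gauge with the orange handle out of the wooden rack and slide its blade, without forcing it, into the pour gap of the leaning blue mould until its stop collar rests on the mould's rim; only let go once it is fully in, and leave it standing there. Leave the other gauges and everything else on the bench where they are.

Things in the scene. Friction and masses are not known exactly. Their poses are not given: they have to be found in the camera images.
- gauge_orange: Orange-handled flat gauge, 139 mm long, standing in a rack slot. Origin: centre of its collar's underside. z up along it to the handle, x across the blade's thickness, y its width. Steel blade below origin 60 mm long, 32 wide, 6 thick. Collar z 0-8 mm, 24 x 54 mm (x, y). Handle z 8-79 mm, 18 x 30 mm (x, y). 140 g. A half turn about z changes nothing
- mould: Blue two-part mould, yellow spacers between its halves, fixed, leaning 35 degrees from upright. 40 x 120 x 85 mm. Origin: centre of the pour gap's mouth in the rim's plane, 100 mm above the table. z points out of the gap (up, leaning), x across the gap, y along it. Gap 12 mm (x) by 44 mm (y), 72 mm deep along -z. Gauge is home when its frame lies on this one (or half a turn about z)
- rack: Wooden block 64 x 200 x 70 mm (x, y, z), fixed; origin at the centre of its underside, z up. Three slots in its top, at y = -64, 0 and +64 mm, each 12 mm (x) by 42 mm (y), 66 mm deep; each holds a gauge, collar on the top face
- cradle: Aluminium base plate of the leaning mould, 150 x 140 x 10 mm, fixed; origin at the centre of its underside, x away from the mouth. The mould's mouth centre is at x = -30, z = 100 mm in its frame
- gauge_green: Bystander. Green-handled gauge of the same shape with a blade 8 mm thick, in another slot; same frame
- gauge_black: Bystander. Black-handled gauge of the same shape with a blade 4 mm thick, in another slot; same frame
- resin_bottle: Bystander. White bottle with red cap, 68 mm wide, 190 mm tall; origin at the centre of its underside
- hardener_bottle: Bystander. Clear bottle with red cap and a label, 68 mm wide, 160 mm tall; origin at the centre of its underside
- black_dropper: Bystander. Black bottle, 44 mm wide, 110 mm tall; origin at the centre of its underside
- pigment_jar: Bystander. Blue jar with white lid, 56 mm wide, 55 mm tall; origin at the centre of its underside
- mixing_cup: Bystander. Clear cup, 72 mm wide, 80 mm tall; origin at the centre of its underside
- spreader: Bystander. Blue-handled spatula lying flat, about 200 mm long along x; origin at its underside
Things that resemble listed ones, but are neither listed nor needed, are in the scene too. There is more than one size of the gauge_orange; the one meant has the size given above. There is more than one size of the cradle; the job needs the larger.

How it is judged:
By the outcome, as a careful person would: the job done as asked, in the order asked, and still so for the second after the job is handed in, with the robot touching nothing.
It also fails if it takes over 42 s, if anything falls off the work surface, if the arm or the gripper's body presses on something with over 40 N, if the wrist force passes 120 N, or if a joint passes its speed limit or range.

## Robot

A 6-joint arm with a two-finger parallel gripper is mounted at the origin on the work surface. World frame = base frame: x ahead of the robot, y to its left, z up, the work surface at z = 0. Lengths are in m, angles in rad, forces in N, time in s.
With the tool pointing down it reaches from about 0.25 to 0.725 m from the base axis. Payload 4 kg.
Tool frame: the origin (TCP) lies on the centre line of the jaws, within the pads' length; the fingertips stand 17 mm ahead of it and the grasp point (between the pads) lies 2 mm behind it; y points along the fingers, z is the direction in which the jaws open and shut, and the axes are right-handed (so a half turn about y gives the same grasp; the last joint's range is limited). The gripper opens to 85 mm and grips with 20 to 120 N. Pads are 22 mm wide; open, the fingers measure 114 mm over their backs; the gripper's body (76 mm by 85 mm) begins 54 mm behind the grasp point. The pads swing forward as they close: fully open they stand 13 mm farther back than shut.
Start: joints at [1.101, 0.241, 0.005, 1.335, 0, 1.571], TCP at [0.226, 0.446, 0.248] pointing down, gripper open.
Joint ranges: [-2.72, 2.72], [-1.05, 1.87], [-1.09, 1.28], [-1.99, 2.15], [-1.42, 1.44], [-3.14, 3.14]. Speed limits (rad/s): [2.79, 2.79, 3.14, 3.14, 3.14, 3.14].

## Interface

Orientations are given as a unit quaternion [x, y, z, w].
In Python, from rig import telemetry, viewer, env gives the robot as it stands.
- The arm moves only by the tool send_rows, never from a script. Its argument "deltas" is a list of rows, each a list of 3 entries, a list of its own where there are three numbers: the shift along the tool's x, y, z in m, then the turn, a rotation vector about the tool's x, y, z in degrees, then the gripper's target within -1 to 1 (shut at 1, half-way at 0, fully open at -1). A call has 1 to 20 rows; each row is the pose to reach, as a shift and turn from the pose measured when the call began, along the tool's axes at that moment; what a row does not reach only later rows make up. A row lasts 1/12 s, in which the tool goes at most 41.7 mm and 7.16 degrees, less where a joint would pass 70% of its speed; a pose out of reach is approached as far as the arm can. A call with a gripper value outside its range is refused whole. The fingers move at their own pace and stop on an object; "force" is the grip in N (left out, the last holds). Time passes only in rows, so rows that repeat a pose let the fingers close. It gives the time, the measured TCP pose, the force and the opening at its end, in the units of the state.
- telemetry.observe(): the state, without advancing time (a new reading comes with each control period).
- viewer.snapshot(name): name is "scene" or "top"; returns a dict with "frame" (384x512x3 uint8, red, green, blue), "fx", "fy", "cx", "cy" (pixels), "extrinsics" (4x4, takes a point from camera to world coordinates). Camera axes: x right, y up, looking along -z (the intrinsics and any distortion apply to the point x, -y, -z); pixel columns grow to the right and rows downward; lengths in m; the calibration is good to about 2 mm. A picture is of the moment at which its call begins. There is no depth.
- env.sign_off(): hands the job in, once; it reports no verdict.
The state is a dict: "time": time; "joints": joint angles; "dq": joint speeds; "joint_torque": joint torques, N m; "tool_pos": TCP position; "tool_rot": TCP orientation; "ft_force": force on the tool from outside, world axes, zero at the start; "torque": the same for the moment, N m; "finger_gap": finger opening in m.
Only numpy, scipy, OpenCV 4.12 (cv2) and the standard library are available. Lean on these libraries where they do the work, as an engineer would, in place of code of your own. Each camera call takes 0.05 s, during which the arm holds its last target. There are 200 camera calls.

## Working session

There is one attempt and no reset: what is moved stays moved. The work goes in short steps, Python scripts to look and compute and a tool call to move; the robot and the scene stay as the last step left them, time stands still between calls to the robot, and variables do not carry over. Pictures are saved under pics/ and viewed, about 8 in all and at most 12, crops included, and the job is handed in when it is done.

Besides the shell and the picture viewer there is one more tool, called after "Request:" as a command line: name --argument value ..., lists and objects as JSON in quotes. send_rows: Moves the arm, as the interface text tells. Its arguments: {"type":"object","properties":{"deltas":{"type":"array","items":{"type":"array"}},"force":{"type":"number"}},"required":["deltas"]}

```bash
mkdir -p pics
cat > h.py <<'E'
import numpy as np,cv2
from rig import telemetry,viewer,env
from scipy.spatial.transform import Rotation as R
def snap(n,tag):
    s=viewer.snapshot(n); cv2.imwrite(f'pics/{tag}.png',s['frame'][:,:,::-1]); np.save(f'pics/{tag}.npy',s,allow_pickle=True); return s
def load(tag): return np.load(f'pics/{tag}.npy',allow_pickle=True).item()
def ray(s,u,v):
    E=np.array(s['extrinsics']); d=np.array([(u-s['cx'])/s['fx'],-(v-s['cy'])/s['fy'],-1.])
    return E[:3,3],E[:3,:3]@d
def onz(s,u,v,z):
    o,d=ray(s,u,v); return o+d*(z-o[2])/d[2]
def proj(s,P):
    E=np.array(s['extrinsics']); p=(np.atleast_2d(P)-E[:3,3])@E[:3,:3]
    return np.c_[s['cx']-s['fx']*p[:,0]/p[:,2], s['cy']+s['fy']*p[:,1]/p[:,2]]
def tri(s1,p1,s2,p2):
    o1,d1=ray(s1,*p1);o2,d2=ray(s2,*p2);d1/=np.linalg.norm(d1);d2/=np.linalg.norm(d2)
    t=np.linalg.lstsq(np.c_[d1,-d2],o2-o1,rcond=None)[0];a=o1+t[0]*d1;b=o2+t[1]*d2
    return (a+b)/2,np.linalg.norm(a-b)
E
python3 - <<'E'
from h import *
a=snap('scene','s0');b=snap('top','t0')
for s in(a,b): print({k:v for k,v in s.items() if k!='frame'})
print(telemetry.observe())
for t in('s0','t0'):cv2.imwrite(f'pics/{t}b.png',cv2.resize(cv2.imread(f'pics/{t}.png'),(800,600),interpolation=cv2.INTER_CUBIC))
E
```

```text
{'fx': 404.6476973099361, 'fy': 404.6476973099361, 'cx': 256.0137260149077, 'cy': 192.56431476938212, 'extrinsics': array([[-0.76303738, -0.46356473,  0.45042391,  0.96393642],
       [ 0.64611879, -0.5282376 ,  0.55090429,  0.51160779],
       [-0.01744895,  0.71138792,  0.70258292,  0.77946626],
       [ 0.        ,  0.        ,  0.        ,  1.        ]])}
{'fx': 488.74220724863045, 'fy': 488.74220724863045, 'cx': 245.85293009310928, 'cy': 189.40995180090616, 'extrinsics': array([[ 0.00291344,  0.9951101 , -0.0987289 ,  0.43129065],
       [-0.99999386,  0.00270692, -0.00222574, -0.01107405],
       [-0.0019476 ,  0.09873478,  0.99511188,  1.23226509],
       [ 0.        ,  0.        ,  0.        ,  1.        ]])}
{'time': 0.1, 'joints': array([1.10099756e+00, 2.41328861e-01, 3.86203071e-03, 1.33520266e+00,
       3.51259579e-05, 1.57083020e+00]), 'dq': array([-1.16886697e-04,  5.03400322e-04,  1.89721411e-03, -8.52221837e-07,
       -9.48368851e-05,  1.93864604e-03]), 'joint_torque': array([-2.01824823e-04, -3.73138118e+01,  2.53009433e+01,  1.08786862e-02,
       -5.80478581e-05,  2.22638974e-06]), 'tool_pos': array([0.226103  , 0.44535867, 0.24750751]), 'tool_rot': array([ 0.68832614, -0.16475345,  0.16442104, -0.68704377]), 'ft_force': array([-0.55161805,  0.54317141,  0.43467661]), 'torque': array([ 0.01821008, -0.03091723,  0.01895942]), 'finger_gap': 0.08596036555298073}
```

View pics/s0b.png

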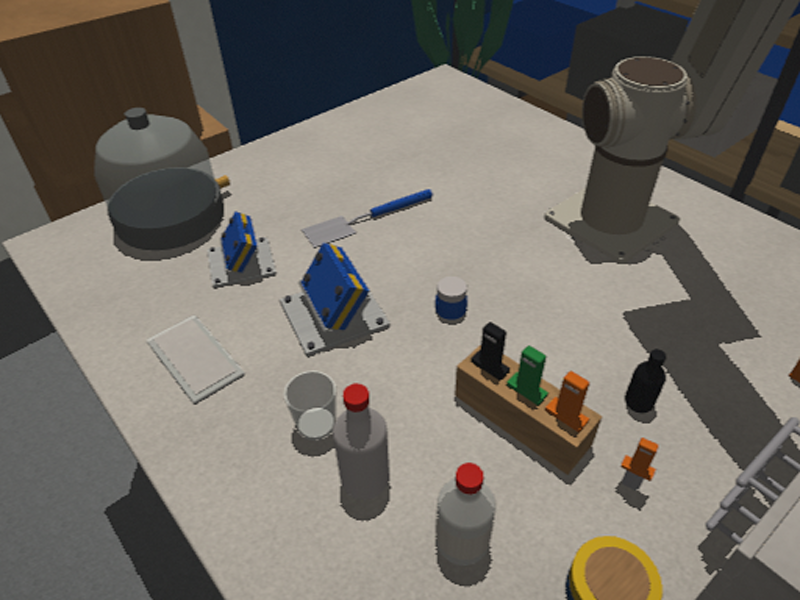

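View pics/t0b.png

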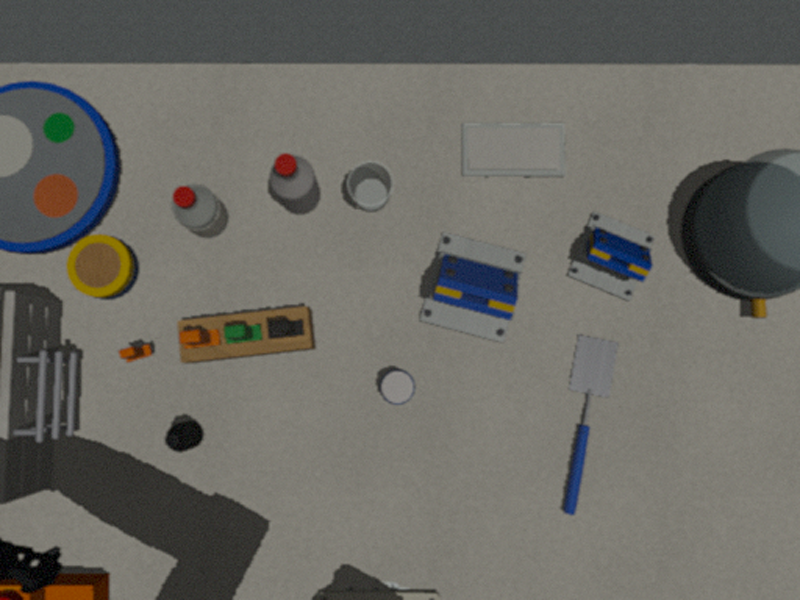

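Candidates (800x600 pixels):
- Orange: the gauge in the rack, scene (572,400), top (198,336); the small orange gauge on the table, scene (642,460), top (137,350).
- Blue moulds: the large one, scene (335,290), top (475,285); the small one, scene (238,243), top (620,255).

I choose the rack gauge and the large mould. Next, one crop to check both.

Run:
```python
from h import *
def crop(t,x,y,w,h,k):
    c=cv2.resize(cv2.imread(f'pics/{t}.png')[y:y+h,x:x+w],None,fx=k,fy=k,interpolation=cv2.INTER_CUBIC)
    c=cv2.convertScaleAbs(c,alpha=1.5)
    for i in range(x-x%10+10,x+w,10): cv2.line(c,((i-x)*k,0),((i-x)*k,6),(255,255,255),1);cv2.putText(c,str(i),((i-x)*k-9,15),0,.33,(0,0,255))
    for i in range(y-y%10+10,y+h,10): cv2.line(c,(0,(i-y)*k),(6,(i-y)*k),(255,255,255),1);cv2.putText(c,str(i),(7,(i-y)*k+4),0,.33,(0,0,255))
    return c
A=np.hstack([crop('s0',288,200,100,75,4),crop('s0',175,150,80,60,5)])
B=np.hstack([crop('t0',110,180,100,75,4),crop('t0',262,145,80,60,5)])
cv2.imwrite('pics/c0.png',np.vstack([A,B]))
```

```text
(no output)
```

View pics/c0.png

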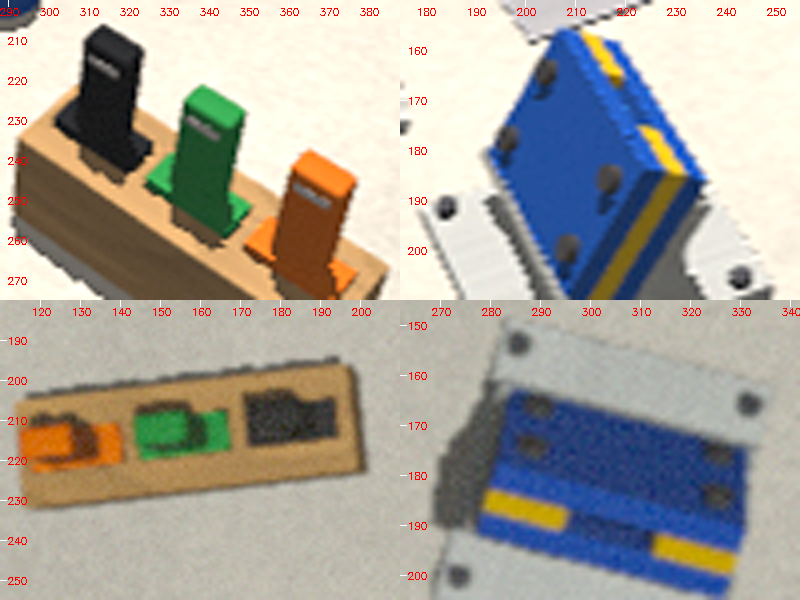

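```bash
cat > m.py <<'E'
from h import *
def blobs(s,lo,hi,x,y,w,h,n=1):
    hsv=cv2.cvtColor(s['frame'],cv2.COLOR_RGB2HSV)[y:y+h,x:x+w]
    m=cv2.inRange(hsv,lo,hi); c,_=cv2.findContours(m,cv2.RETR_EXTERNAL,cv2.CHAIN_APPROX_NONE)
    return m,[a+[x,y] for a in sorted(c,key=cv2.contourArea)[::-1][:n]]
E
python3 - <<'E'
from m import *
s,t=load('s0'),load('t0')
def cen(c): M=cv2.moments(c); return np.array([M['m10'],M['m01']])/M['m00']
_,ys=blobs(t,(20,120,60),(35,255,255),270,170,70,40,2)
P=[onz(t,*cen(c),.1) for c in ys]; P.sort(key=lambda p:-p[1])
print('yellow',[cen(c) for c in ys],P,'dist',np.linalg.norm(P[1]-P[0]))
c=(P[0]+P[1])/2; d=P[0]-P[1]; yaw=np.arctan2(d[1],d[0])-np.pi/2; print('mould c',c,'yaw',np.degrees(yaw))
# frame: y along gap; +x_cradle away from mouth
Z=R.from_euler('z',yaw).as_matrix()
ux,uy=Z[:,0],Z[:,1]; th=np.radians(35); mz=-ux*np.sin(th)+np.array([0,0,np.cos(th)]); mx=np.cross(uy,mz)
print('mz',mz,'mx',mx)
for nm,im in(('s',s),('t',t)):
    print(nm,'gap ends',proj(im,[c+uy*.022,c-uy*.022]).round(1).tolist(),'rim corners',proj(im,[c+a*mx*.02+b*uy*.06 for a,b in((1,1),(1,-1),(-1,-1),(-1,1))]).round(1).tolist())
# rack
hsv=cv2.cvtColor(t['frame'],cv2.COLOR_RGB2HSV)[190:240,108:210]
m=cv2.inRange(hsv,(5,70,70),(90,255,255)); m=cv2.morphologyEx(m,cv2.MORPH_CLOSE,np.ones((15,15)))
C=max(cv2.findContours(m,0,1)[0],key=cv2.contourArea)+[108,190]
box=cv2.boxPoints(cv2.minAreaRect(C.astype(np.int32))); print('box',box.round(1).tolist())
Q=np.array([onz(t,*p,.07) for p in box]); print(Q.round(4).tolist(),[np.linalg.norm(Q[i]-Q[i-1]).round(4) for i in range(4)])
e=max((Q[1]-Q[0],Q[2]-Q[1]),key=np.linalg.norm); e/=np.linalg.norm(e); e*=np.sign(e[1]); rc=Q.mean(0)
print('rack c',rc,'e',e,'yaw',np.degrees(np.arctan2(-e[0],e[1])))
g=rc+.064*e; g[2]=.07; n=np.array([e[1],-e[0],0]); up=np.array([0,0,1.])
print('gauge',g)
for nm,im in(('s',s),('t',t)):
    print(nm,'handle top corners',proj(im,[g+.079*up+a*.009*n+b*.015*e for a,b in((1,1),(1,-1),(-1,-1),(-1,1))]).round(1).tolist(),'collar',proj(im,[g+.008*up+a*.012*n+b*.027*e for a,b in((1,1),(1,-1),(-1,-1),(-1,1))]).round(1).tolist())
# gauge top by orange mask
for im,r in((s,(340,230,45,55)),(t,(108,200,35,30))):
    _,o=blobs(im,(3,150,60),(14,255,255),*r); print(cv2.boundingRect(o[0]),cv2.minAreaRect(o[0].astype(np.int32)))
E
```

```text
yellow [array([286.05319149, 186.36170213]), array([320.41947566, 195.46441948])] [array([ 0.55101638, -0.10215255,  0.1       ]), array([ 0.52995577, -0.1819139 ,  0.1       ])] dist 0.08249498474036954
mould c [ 0.54048608 -0.14203323  0.1       ] yaw -14.791100896838657
mz [-0.55456986  0.14643153  0.81915204] mx [ 0.79200785 -0.2091259   0.57357644]
s gap ends [[224.9, 174.9], [218.4, 164.6]] rim corners [[224.3, 182.8], [206.8, 154.6], [219.2, 157.7], [237.2, 185.5]]
t gap ends [[294.1, 188.5], [312.4, 193.3]] rim corners [[280.4, 176.9], [330.8, 190.3], [325.7, 204.7], [276.2, 191.5]]
box [[104.69999694824219, 198.3000030517578], [196.6999969482422, 187.6999969482422], [200.6999969482422, 222.60000610351562], [108.69999694824219, 233.10000610351562]]
[[0.5245, 0.3283, 0.07], [0.5503, 0.109, 0.07], [0.4672, 0.0984, 0.07], [0.4417, 0.3163, 0.07]] [np.float64(0.0836), np.float64(0.2209), np.float64(0.0838), np.float64(0.2193)]
rack c [0.4959037  0.21300654 0.07      ] e [-0.11693913  0.99313908 -0.        ] yaw 6.715483709062596
gauge [0.48841959 0.27656744 0.07      ]
s handle top corners [[374.5, 253.0], [361.0, 244.6], [366.0, 239.3], [379.4, 247.4]] collar [[372.3, 278.4], [349.7, 263.5], [356.1, 256.6], [378.6, 271.1]]
t handle top corners [[110.1, 208.4], [123.6, 206.8], [124.3, 214.9], [110.8, 216.4]] collar [[113.3, 209.5], [136.1, 206.9], [137.0, 217.0], [114.2, 219.6]]
(349, 238, 28, 39) ((367.5376281738281, 256.5237731933594), (27.634138107299805, 30.838096618652344), 32.2756462097168)
(115, 210, 26, 13) ((127.5, 216.0), (12.0, 25.0), 90.0)
```

Run:
```python
from m import *
s,t=load('s0'),load('t0')
p,e=tri(s,(368.7,243.9),t,(121.5,215.5)); print('orange top',p,e)
hsv=cv2.cvtColor(t['frame'],cv2.COLOR_RGB2HSV)
m=cv2.inRange(hsv,(5,90,60),(90,255,255)); m[:190]=0;m[240:]=0;m[:,:112]=0;m[:,210:]=0
n,l,st,ce=cv2.connectedComponentsWithStats(m); k=1+st[1:,4].argmax(); pts=np.argwhere(l==k)[:,::-1].astype(np.float32)
box=cv2.boxPoints(cv2.minAreaRect(pts)); Q=np.array([onz(t,*p,.07) for p in box]); print(box.round(1).tolist(),Q.round(4).tolist(),[np.linalg.norm(Q[i]-Q[i-1]).round(4) for i in range(4)])
e=max((Q[1]-Q[0],Q[2]-Q[1]),key=np.linalg.norm); e/=np.linalg.norm(e); e*=np.sign(e[1]); rc=Q.mean(0)
print('yaw',np.degrees(np.arctan2(-e[0],e[1])),'slot',rc+.064*e)
_,o=blobs(t,(3,150,40),(16,255,255),112,200,35,30); b=cv2.boundingRect(o[0]);print(b)
g=np.array([p[0],p[1],.07])
nn=np.array([e[1],-e[0],0]); up=np.array([0,0,1.])
for g in (g,rc+.064*e):
  for im in(s,t):
    print('top',proj(im,[g+.079*up+a*.009*nn+b*.015*e for a,b in((1,1),(1,-1),(-1,-1),(-1,1))]).round(1).tolist(),'collar',proj(im,[g+.008*up+a*.012*nn+b*.027*e for a,b in((1,1),(1,-1),(-1,-1),(-1,1))]).round(1).tolist())
```

```text
orange top [0.48040686 0.26860342 0.14124692] 0.0005297399721373721
[[112.69999694824219, 204.5], [197.60000610351562, 194.6999969482422], [200.8000030517578, 222.3000030517578], [115.9000015258789, 232.10000610351562]] [[0.5096, 0.3087, 0.07], [0.5336, 0.1067, 0.07], [0.4678, 0.0983, 0.07], [0.444, 0.2992, 0.07]] [np.float64(0.0663), np.float64(0.2034), np.float64(0.0664), np.float64(0.2022)]
yaw 6.770279743209407 slot [0.48120152 0.2667969  0.07      ]
(115, 210, 26, 13)
top [[373.8, 248.3], [360.5, 240.1], [365.4, 234.8], [378.7, 242.8]] collar [[371.6, 273.7], [349.3, 259.1], [355.6, 252.3], [377.9, 266.5]]
top [[113.6, 212.0], [127.1, 210.5], [127.8, 218.5], [114.3, 220.1]] collar [[116.6, 212.9], [139.3, 210.3], [140.3, 220.4], [117.5, 223.0]]
top [[372.8, 247.9], [359.5, 239.8], [364.4, 234.5], [377.7, 242.5]] collar [[370.7, 273.4], [348.3, 258.8], [354.7, 252.0], [376.9, 266.1]]
top [[114.4, 211.7], [127.9, 210.1], [128.6, 218.2], [115.2, 219.7]] collar [[117.4, 212.6], [140.1, 210.0], [141.1, 220.1], [118.3, 222.7]]
```

```bash
cat > plan.py <<'E'
from h import *
def RT(x,z,R0):  # gauge axes -> tool rot: y=-z, z=±x ; pick nearer to R0
    o=[]
    for sg in(1,-1):
        ty=-z;tz=sg*x;o.append(np.c_[np.cross(ty,tz),ty,tz])
    return o
def go(P,x,z,which=None):
    st=telemetry.observe(); R0=R.from_quat(st['tool_rot']); p=np.array(st['tool_pos'])
    c=[( (R0.inv()*R.from_matrix(M)).as_rotvec(degrees=True)) for M in RT(x,z,R0)]
    print('t',round(st['time'],2),'pos',p.round(4),'shift',(R0.inv().apply(np.array(P)-p)*1000).round(1),'mm; turns',[k.round(2).tolist() for k in c],'F',st['ft_force'].round(1),'gap',round(st['finger_gap'],4))
    print('  axes',R0.as_matrix().round(3).tolist(),'q',st['joints'].round(2))
yg=np.radians(6.8); GX=np.array([np.cos(yg),np.sin(yg),0]); UP=np.array([0,0,1.])
G=np.array([.481,.268,.07])
ym=np.radians(-14.8); UX=np.array([np.cos(ym),np.sin(ym),0]); th=np.radians(35)
MZ=-UX*np.sin(th)+UP*np.cos(th); MX=UX*np.cos(th)+UP*np.sin(th); MY=np.cross(MZ,MX)
M=np.array([.5405,-.142,.1])
E
python3 -c "
from plan import *
go(G+[0,0,.18],GX,UP)"
```

```text
t 0.1 pos [0.2261 0.4454 0.2475] shift [307.6  -2.4 -42.7] mm; turns [[0.1, 56.28, 0.05], [0.06, -123.72, -0.12]] F [-0.6  0.5  0.4] gap 0.086
  axes [[0.892, -0.001, 0.453], [-0.453, -0.002, 0.892], [-0.0, -1.0, -0.002]] q [1.1  0.24 0.   1.34 0.   1.57]
```

Request:
send_rows --deltas '[[[0.038, 0, -0.005], [0, 7, 0], -1], [[0.077, 0, -0.011], [0, 14, 0], -1], [[0.115, 0, -0.016], [0, 21, 0], -1], [[0.154, 0, -0.021], [0, 28, 0], -1], [[0.192, 0, -0.027], [0, 35, 0], -1], [[0.231, 0, -0.032], [0, 42, 0], -1], [[0.269, 0, -0.037], [0, 49, 0], -1], [[0.3076, -0.002, -0.0427], [0, 56.28, 0], -1], [[0.3076, -0.002, -0.0427], [0, 56.28, 0], -1], [[0.3076, -0.002, -0.0427], [0, 56.28, 0], -1], [[0.3076, -0.002, -0.0427], [0, 56.28, 0], -1], [[0.3076, -0.002, -0.0427], [0, 56.28, 0], -1]]' --force 40

```text
time: 1.1
tool_pos: [0.48, 0.2686, 0.2493]
tool_rot: [0.53, -0.469, 0.469, -0.528]
ft_force: [-0.4, -0.5, -0.8]
finger_gap: 0.0856
```

```bash
python3 -c "
from plan import *
go(G+[0,0,.045],GX,UP)
a=snap('scene','s1');b=snap('top','t1')
A=a['frame'][150:300,260:420];B=b['frame'][150:300,60:220]
cv2.imwrite('pics/c1.png',cv2.resize(np.hstack([A,B])[:,:,::-1],None,fx=2.5,fy=2.5,interpolation=2))"
```

```text
t 1.1 pos [0.48   0.2686 0.2493] shift [  0.5 134.3   1.3] mm; turns [[0.13, 0.12, 0.1], [0.15, -179.88, -0.2]] F [-0.4 -0.5 -0.8] gap 0.0856
  axes [[0.12, -0.002, 0.993], [-0.993, -0.002, 0.12], [0.002, -1.0, -0.002]] q [ 0.51  0.34  0.15  1.38 -0.    1.96]
```

View pics/c1.png

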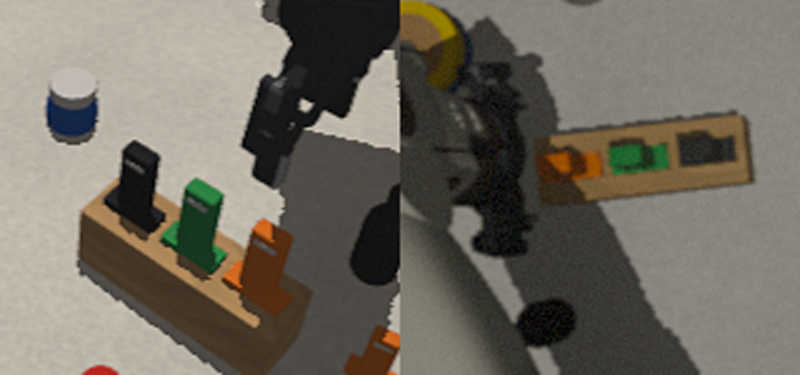

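Request:
send_rows --deltas '[[[0, 0.03, 0.001], [0, 0, 0], -1], [[0, 0.06, 0.001], [0, 0, 0], -1], [[0, 0.09, 0.001], [0, 0, 0], -1], [[0, 0.11, 0.001], [0, 0, 0], -1], [[0, 0.125, 0.001], [0, 0, 0], -1], [[0, 0.134, 0.001], [0, 0, 0], -1], [[0, 0.134, 0.001], [0, 0, 0], -1], [[0, 0.134, 0.001], [0, 0, 0], -1]]'

```text
time: 1.87
tool_pos: [0.4803, 0.2695, 0.1159]
tool_rot: [0.53, -0.468, 0.468, -0.529]
ft_force: [0.2, 0.1, 0.8]
finger_gap: 0.0855
```

```bash
python3 -c "
from plan import *
go(G+[0,0,.045],GX,UP)
a=snap('scene','s2')
print(proj(a,G+np.outer([.0,.045,.079],UP)).round(1).tolist())
cv2.imwrite('pics/c2.png',cv2.resize(a['frame'][180:300,300:420][:,:,::-1],None,fx=5,fy=5,interpolation=2))"
```

```text
t 1.87 pos [0.4803 0.2695 0.1159] shift [1.6 0.9 0.5] mm; turns [[0.09, 0.23, 0.09], [0.14, -179.77, -0.14]] F [0.2 0.1 0.8] gap 0.0855
  axes [[0.122, -0.001, 0.992], [-0.992, -0.002, 0.122], [0.002, -1.0, -0.002]] q [ 0.51  0.43 -0.08  1.06 -0.    1.96]
[[362.4, 265.0], [366.1, 252.0], [369.1, 241.4]]
```

View pics/c2.png

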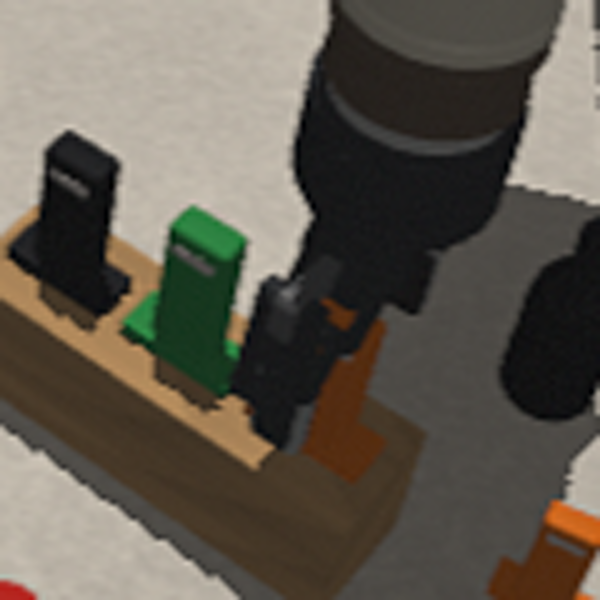

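Gripper straddles the orange handle (crop around (330,350)), clear of the green one. I'll close and watch the force.

Request:
send_rows --deltas '[[[0.001, 0, 0], [0, 0, 0], 0.3], [[0.001, 0, 0], [0, 0, 0], 0.6], [[0.001, 0, 0], [0, 0, 0], 1], [[0.001, 0, 0], [0, 0, 0], 1], [[0.001, 0, 0], [0, 0, 0], 1], [[0.001, 0, 0], [0, 0, 0], 1], [[0.001, 0, 0], [0, 0, 0], 1], [[0.001, 0, 0], [0, 0, 0], 1], [[0.001, 0, 0], [0, 0, 0], 1], [[0.001, 0, 0], [0, 0, 0], 1]]' --force 50

```text
time: 2.75
tool_pos: [0.4812, 0.2687, 0.1167]
tool_rot: [0.53, -0.468, 0.469, -0.529]
ft_force: [1.1, -0.8, 0.7]
finger_gap: 0.0173
```

Request:
send_rows --deltas '[[[0, -0.008, 0], [0, 0, 0], 1], [[0, -0.02, 0], [0, 0, 0], 1], [[0, -0.035, 0], [0, 0, 0], 1], [[0, -0.05, 0], [0, 0, 0], 1], [[0, -0.07, 0], [0, 0, 0], 1], [[0, -0.095, 0], [0, 0, 0], 1], [[0, -0.12, 0], [0, 0, 0], 1], [[0, -0.145, 0], [0, 0, 0], 1], [[0, -0.16, 0], [0, 0, 0], 1], [[0, -0.16, 0], [0, 0, 0], 1], [[0, -0.16, 0], [0, 0, 0], 1]]'

```text
time: 3.67
tool_pos: [0.4812, 0.269, 0.2773]
tool_rot: [-0.529, 0.468, -0.469, 0.53]
ft_force: [0.0, 1.0, -1.9]
finger_gap: 0.0176
```

```bash
python3 -c "
from plan import *
go(M+MZ*(.045+.11),MX,MZ)
print(MZ,MX)"
```

```text
t 3.67 pos [0.4812 0.269  0.2773] shift [382.1  50.3 -74. ] mm; turns [[34.49, 21.13, -6.66], [-9.21, -151.62, -47.68]] F [ 0.   1.  -1.9] gap 0.0176
  axes [[0.122, 0.001, 0.993], [-0.993, -0.0, 0.122], [0.0, -1.0, 0.001]] q [ 0.51  0.33  0.21  1.44 -0.    1.96]
[-0.55454711  0.14651767  0.81915204] [ 0.79197536 -0.20924891  0.57357644]
```

Request:
send_rows --deltas '[[[0.02, 0, -0.004], [0, 0, 0], 1], [[0.05, 0, -0.01], [3.4, 2.1, -0.7], 1], [[0.085, 0, -0.017], [6.9, 4.2, -1.3], 1], [[0.12, 0, -0.024], [10.3, 6.3, -2], 1], [[0.155, 0, -0.031], [13.8, 8.5, -2.7], 1], [[0.19, 0, -0.038], [17.2, 10.6, -3.3], 1], [[0.225, 0, -0.045], [20.7, 12.7, -4], 1], [[0.26, 0, -0.051], [24.1, 14.8, -4.7], 1], [[0.295, 0.01, -0.058], [27.6, 16.9, -5.3], 1], [[0.325, 0.02, -0.064], [31, 19, -6], 1], [[0.355, 0.03, -0.07], [34.49, 21.13, -6.66], 1], [[0.375, 0.042, -0.073], [34.49, 21.13, -6.66], 1], [[0.382, 0.05, -0.074], [34.49, 21.13, -6.66], 1], [[0.382, 0.05, -0.074], [34.49, 21.13, -6.66], 1], [[0.382, 0.05, -0.074], [34.49, 21.13, -6.66], 1], [[0.382, 0.05, -0.074], [34.49, 21.13, -6.66], 1]]'

```text
time: 5.0
tool_pos: [0.4543, -0.1186, 0.2267]
tool_rot: [0.282, -0.366, 0.702, -0.541]
ft_force: [-0.2, -0.2, -1.8]
finger_gap: 0.0175
```

```bash
python3 -c "
from plan import *
go(M+MZ*.105,MX,MZ)
a=snap('scene','s3');b=snap('top','t3')
st=telemetry.observe();T=np.array(st['tool_pos']);Q=R.from_quat(st['tool_rot']).as_matrix()
g=T+Q[:,1]*.045
for im in(a,b): print('origin,tip edges',proj(im,[g,g+Q[:,1]*.06+Q[:,0]*.016,g+Q[:,1]*.06-Q[:,0]*.016]).round(1).tolist(),'gap',proj(im,[M+MY*.022,M-MY*.022]).round(1).tolist())
A=a['frame'][105:225,165:265];B=b['frame'][130:250,255:355]
cv2.imwrite('pics/c3.png',cv2.resize(cv2.convertScaleAbs(np.hstack([A,B])[:,:,::-1],alpha=1.5),None,fx=4,fy=4,interpolation=2))"
```

```text
t 5.0 pos [ 0.4543 -0.1186  0.2267] shift [ 0.6 50.   0.6] mm; turns [[0.09, 0.02, -0.04], [-0.06, -179.98, -0.13]] F [-0.2 -0.2 -1.8] gap 0.0175
  axes [[-0.255, 0.554, 0.793], [-0.967, -0.146, -0.209], [-0.0, -0.82, 0.572]] q [-0.25 -0.21 -0.7   0.47 -0.    1.57]
origin,tip edges [[242.9, 134.1], [228.6, 150.3], [233.7, 157.6]] gap [[224.9, 174.9], [218.4, 164.6]]
origin,tip edges [[300.4, 215.1], [308.7, 203.1], [294.8, 199.4]] gap [[294.0, 188.5], [312.4, 193.3]]
```

View pics/c3.png

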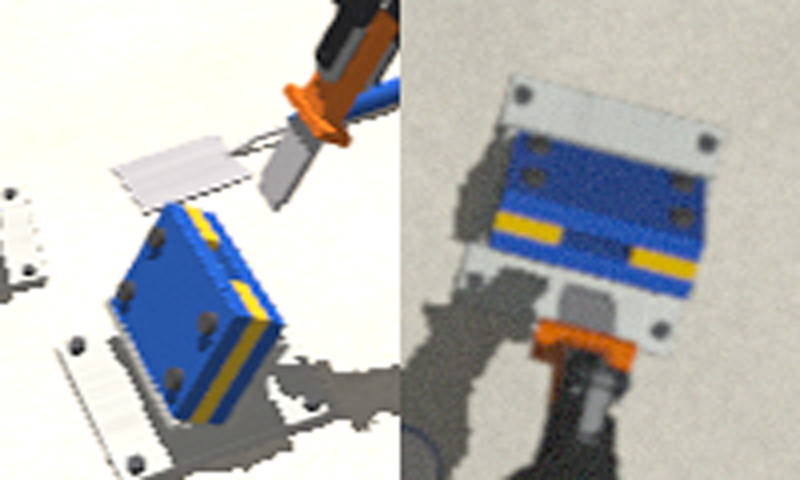

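Blade is held square: tip corners seen at native scene (230,152.5)/(234,157.5), predicted (228.6,150)/(233.7,157.6). I'll close to about 8 mm above the mouth and compare blade with gap in the same images.

Request:
send_rows --deltas '[[[0, 0.01, 0.0006], [0, 0, 0], 1], [[0.0006, 0.02, 0.0006], [0, 0, 0], 1], [[0.0006, 0.03, 0.0006], [0, 0, 0], 1], [[0.0006, 0.038, 0.0006], [0, 0, 0], 1], [[0.0006, 0.042, 0.0006], [0, 0, 0], 1], [[0.0006, 0.042, 0.0006], [0, 0, 0], 1], [[0.0006, 0.042, 0.0006], [0, 0, 0], 1]]'

```text
time: 5.68
tool_pos: [0.4788, -0.1249, 0.1936]
tool_rot: [0.282, -0.366, 0.702, -0.542]
ft_force: [0.7, 0.4, -1.3]
finger_gap: 0.0175
```

```bash
cat > k.py <<'E'
from plan import *
import sys
tag=sys.argv[1]
a=snap('scene','s'+tag);b=snap('top','t'+tag)
st=telemetry.observe();T=np.array(st['tool_pos']);Q=R.from_quat(st['tool_rot']).as_matrix()
g=T+Q[:,1]*.045; d=g-M
print('gauge in mould frame mm',[round(1000*d@v,1) for v in(MX,MY,MZ)],'F',st['ft_force'].round(1),'gap',st['finger_gap'])
for im in(a,b): print('origin,tip edges',proj(im,[g,g+Q[:,1]*.06+Q[:,0]*.016,g+Q[:,1]*.06-Q[:,0]*.016]).round(1).tolist(),'gap',proj(im,[M+MY*.022,M-MY*.022]).round(1).tolist())
A=a['frame'][130:190,195:245];B=b['frame'][170:230,280:330]
c=cv2.resize(cv2.convertScaleAbs(np.hstack([A,B])[:,:,::-1],alpha=1.5),None,fx=8,fy=8,interpolation=2)
for i in range(0,100,10):cv2.putText(c,str((195 if i<50 else 230)+i),(i*8,10),0,.33,(0,0,255))
for i in range(0,60,10):cv2.putText(c,str(130+i),(0,i*8+4),0,.33,(0,0,255));cv2.putText(c,str(170+i),(400,i*8+4),0,.33,(0,0,255))
cv2.imwrite(f'pics/c{tag}.png',c)
E
python3 k.py 4
```

```text
gauge in mould frame mm [np.float64(1.7), np.float64(0.6), np.float64(68.8)] F [ 0.2 -0.3 -1.1] gap 0.017408955315302743
origin,tip edges [[234.3, 147.8], [220.4, 163.3], [225.2, 170.7]] gap [[224.9, 174.9], [218.4, 164.6]]
origin,tip edges [[301.6, 205.0], [309.7, 193.8], [296.2, 190.2]] gap [[294.0, 188.5], [312.4, 193.3]]
```

View pics/c4.png

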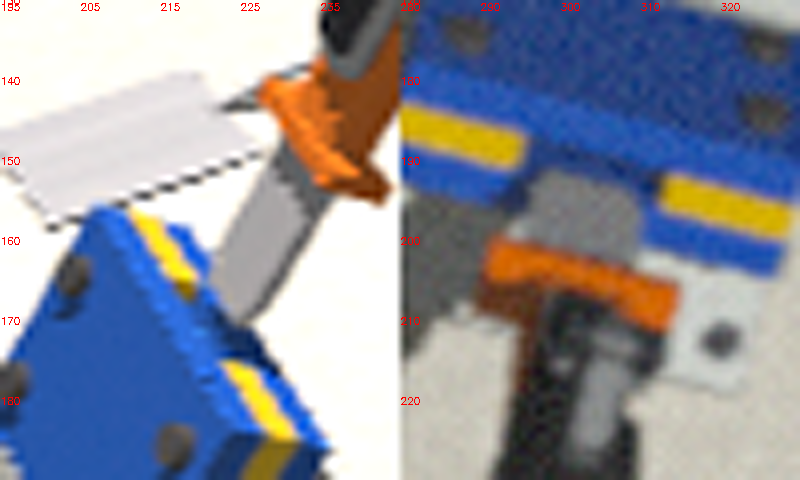

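Run:
```python
from m import *
from plan import *
t=load('t4');s=load('s4')
st=telemetry.observe();T=np.array(st['tool_pos']);Q=R.from_quat(st['tool_rot']).as_matrix();g=T+Q[:,1]*.045
_,ys=blobs(t,(20,120,60),(35,255,255),270,170,70,40,2)
def cen(c): M=cv2.moments(c); return np.array([M['m10'],M['m01']])/M['m00']
print('yellow',[cen(c).round(2) for c in ys])
def cross(f,lo,hi,thr):
    i=np.arange(lo,hi); return i,f
f=t['frame'].astype(float); bl=cv2.GaussianBlur(f[:,:,2]-f[:,:,0],(3,1),0)  # blue minus red
L=[]
for u in range(300,309):
    col=bl[184:197,u]; hi=col[:5].max(); lo=np.median(col[-2:]); th=(hi+lo)/2
    k=max(i for i in range(12) if col[i]>=th); L.append((u,184+k+(col[k]-th)/(col[k]-col[k+1])))
L=np.array(L);print('tip edge top',L.round(1).tolist()); q=np.polyfit(L[:,0]-304,L[:,1],1);print(q)
tip=g+Q[:,1]*.06
for a in(-3,3):
    e=proj(t,[tip+Q[:,2]*a/1000+Q[:,0]*.016,tip+Q[:,2]*a/1000-Q[:,0]*.016]);print('pred edge at 304 for tz',a,np.polyfit(e[:,0]-304,e[:,1],1))
# orange collar
for im,r in((t,(285,195,35,25)),(s,(220,135,30,25))):
    _,o=blobs(im,(3,150,40),(16,255,255),*r);print('orange',cv2.boundingRect(o[0]))
    K=[g+Q[:,2]*a*.012+Q[:,0]*b*.027-Q[:,1]*c for a in(-1,1) for b in(-1,1) for c in(0,.008)]
    print(proj(im,K).min(0).round(1),proj(im,K).max(0).round(1))
print('MX px/mm',(proj(t,[M+MX*.001])-proj(t,[M])).round(2),'MZ',(proj(t,[M+MZ*.001])-proj(t,[M])).round(2))
```

```text
yellow [array([286.22, 186.39]), array([320.3, 195.4])]
tip edge top [[300.0, 190.3], [301.0, 190.6], [302.0, 190.9], [303.0, 191.2], [304.0, 191.4], [305.0, 191.5], [306.0, 192.0], [307.0, 192.2], [308.0, 192.4]]
[  0.26350352 191.37962208]
pred edge at 304 for tz -3 [  0.26311944 193.45542524]
pred edge at 304 for tz 3 [  0.2629845  191.08714659]
orange (290, 200, 24, 12)
[288.1 197.3] [315.1 214.4]
orange (227, 135, 23, 20)
[226.2 138.1] [244.1 155. ]
MX px/mm [[ 0.12 -0.36]] MZ [[-0.02  0.2 ]]
```

Tip-edge check puts the blade about 1 mm off centre in +x, within the 3 mm clearance. I'll correct that and enter slowly.

Request:
send_rows --deltas '[[[0, 0, -0.001], [0, 0, 0], 1], [[0, 0.004, -0.001], [0, 0, 0], 1], [[0, 0.008, -0.001], [0, 0, 0], 1], [[0, 0.012, -0.001], [0, 0, 0], 1], [[0, 0.015, -0.001], [0, 0, 0], 1], [[0, 0.018, -0.001], [0, 0, 0], 1], [[0, 0.018, -0.001], [0, 0, 0], 1]]'

```text
time: 6.37
tool_pos: [0.488, -0.1276, 0.1779]
tool_rot: [0.282, -0.366, 0.702, -0.542]
ft_force: [-1.0, 1.1, -2.2]
finger_gap: 0.0173
```

```bash
python3 k.py 5
```

```text
gauge in mould frame mm [np.float64(0.4), np.float64(0.6), np.float64(50.5)] F [ 0.1 -0.2 -1.8] gap 0.01722776797994242
origin,tip edges [[231.1, 153.8], [217.5, 169.0], [222.2, 176.5]] gap [[224.9, 174.9], [218.4, 164.6]]
origin,tip edges [[301.9, 201.4], [309.8, 190.5], [296.5, 187.0]] gap [[294.0, 188.5], [312.4, 193.3]]
```

View pics/c5.png

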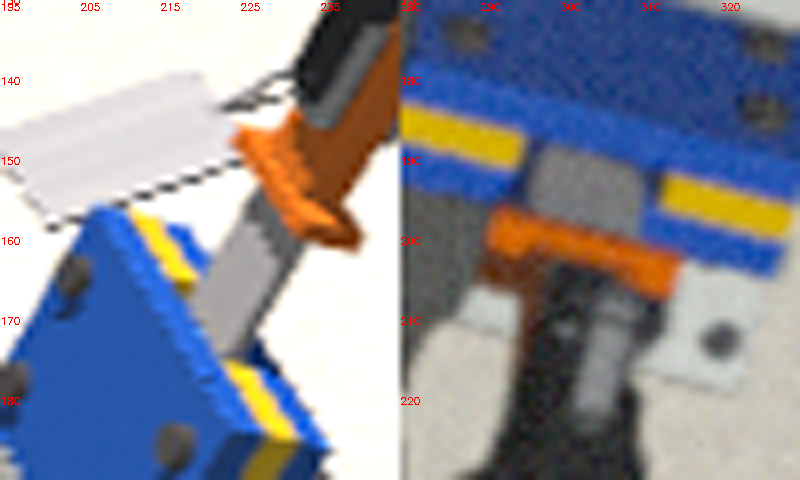

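Both views show the blade entering the mouth between the yellow strips with no contact force. Continuing down.

Request:
send_rows --deltas '[[[0, 0.003, 0], [0, 0, 0], 1], [[0, 0.006, 0], [0, 0, 0], 1], [[0, 0.009, 0], [0, 0, 0], 1], [[0, 0.012, 0], [0, 0, 0], 1], [[0, 0.015, 0], [0, 0, 0], 1], [[0, 0.018, 0], [0, 0, 0], 1], [[0, 0.021, 0], [0, 0, 0], 1], [[0, 0.024, 0], [0, 0, 0], 1], [[0, 0.024, 0], [0, 0, 0], 1]]'

```text
time: 7.22
tool_pos: [0.5013, -0.131, 0.1581]
tool_rot: [0.282, -0.366, 0.702, -0.542]
ft_force: [-0.4, -0.8, -1.0]
finger_gap: 0.0173
```

```bash
python3 k.py 6
```

```text
gauge in mould frame mm [np.float64(0.1), np.float64(0.6), np.float64(26.3)] F [-0.4 -0.4 -1.5] gap 0.01718433445810225
origin,tip edges [[226.6, 161.6], [213.3, 176.4], [217.9, 183.9]] gap [[224.9, 174.9], [218.4, 164.6]]
origin,tip edges [[302.4, 196.2], [310.1, 185.8], [297.1, 182.4]] gap [[294.0, 188.5], [312.4, 193.3]]
```

Request:
send_rows --deltas '[[[0, 0.003, 0], [0, 0, 0], 1], [[0, 0.006, 0], [0, 0, 0], 1], [[0, 0.009, 0], [0, 0, 0], 1], [[0, 0.012, 0], [0, 0, 0], 1], [[0, 0.015, 0], [0, 0, 0], 1], [[0, 0.018, 0], [0, 0, 0], 1], [[0, 0.02, 0], [0, 0, 0], 1], [[0, 0.022, 0], [0, 0, 0], 1], [[0, 0.022, 0], [0, 0, 0], 1]]'

```text
time: 8.07
tool_pos: [0.5134, -0.1342, 0.14]
tool_rot: [0.282, -0.366, 0.702, -0.542]
ft_force: [-0.5, 0.0, -1.6]
finger_gap: 0.0176
```

```bash
python3 k.py 7
```

```text
gauge in mould frame mm [np.float64(0.0), np.float64(0.6), np.float64(4.2)] F [-0.7  0.1 -1. ] gap 0.017222564064418643
origin,tip edges [[222.5, 168.5], [209.5, 182.9], [213.9, 190.6]] gap [[224.9, 174.9], [218.4, 164.6]]
origin,tip edges [[302.9, 191.7], [310.4, 181.6], [297.6, 178.3]] gap [[294.0, 188.5], [312.4, 193.3]]
```

View pics/c7.png

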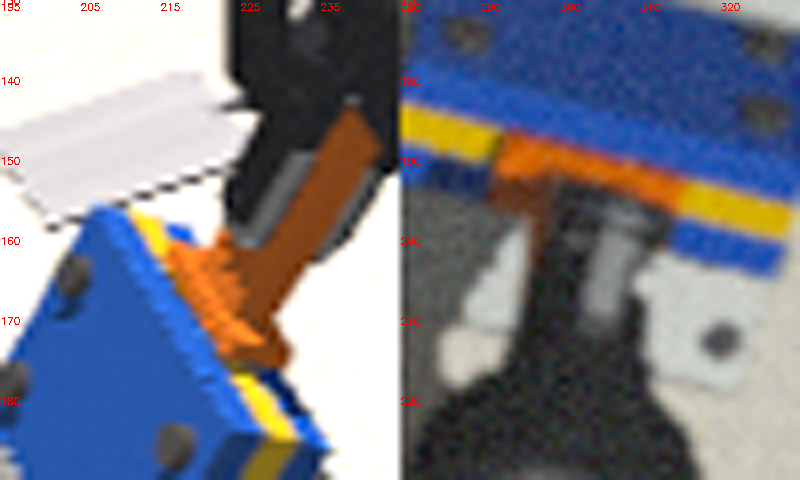

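Collar is a few mm above the rim. Creeping to contact.

Request:
send_rows --deltas '[[[0, 0.001, 0], [0, 0, 0], 1], [[0, 0.002, 0], [0, 0, 0], 1], [[0, 0.003, 0], [0, 0, 0], 1], [[0, 0.0035, 0], [0, 0, 0], 1], [[0, 0.0035, 0], [0, 0, 0], 1], [[0, 0.0035, 0], [0, 0, 0], 1]]'

```text
time: 8.67
tool_pos: [0.5153, -0.1347, 0.1374]
tool_rot: [0.282, -0.366, 0.702, -0.542]
ft_force: [-0.1, 0.4, -2.1]
finger_gap: 0.0176
```

Request:
send_rows --deltas '[[[0, 0.0007, 0], [0, 0, 0], 1], [[0, 0.0015, 0], [0, 0, 0], 1], [[0, 0.0015, 0], [0, 0, 0], 1], [[0, 0.0015, 0], [0, 0, 0], 1]]'

```text
time: 9.0
tool_pos: [0.5157, -0.1348, 0.137]
tool_rot: [0.282, -0.366, 0.702, -0.542]
ft_force: [-9.8, 3.9, 9.4]
finger_gap: 0.0174
```

The force rose to about 14 N along the mould axis at 0.5 mm from the expected home, so the collar is seated. I'll relax the press, then release.

Request:
send_rows --deltas '[[[0, -0.0003, 0], [0, 0, 0], 1], [[0, -0.0003, 0], [0, 0, 0], 0.5], [[0, -0.0003, 0], [0, 0, 0], 0.2], [[0, -0.0003, 0], [0, 0, 0], -0.1], [[0, -0.0003, 0], [0, 0, 0], -0.1], [[0, -0.0003, 0], [0, 0, 0], -0.1], [[0, -0.0003, 0], [0, 0, 0], -0.1], [[0, -0.0003, 0], [0, 0, 0], -0.1]]' --force 20

```text
time: 9.67
tool_pos: [0.5157, -0.1347, 0.1372]
tool_rot: [0.282, -0.366, 0.702, -0.542]
ft_force: [0.4, -0.1, -0.4]
finger_gap: 0.0468
```

```bash
python3 k.py 8
```

```text
gauge in mould frame mm [np.float64(0.1), np.float64(0.7), np.float64(0.3)] F [ 0.2 -0.2  0.5] gap 0.046765634107364645
origin,tip edges [[221.8, 169.7], [208.8, 184.1], [213.2, 191.7]] gap [[224.9, 174.9], [218.4, 164.6]]
origin,tip edges [[302.9, 190.9], [310.4, 180.8], [297.7, 177.5]] gap [[294.0, 188.5], [312.4, 193.3]]
```

View pics/c8.png

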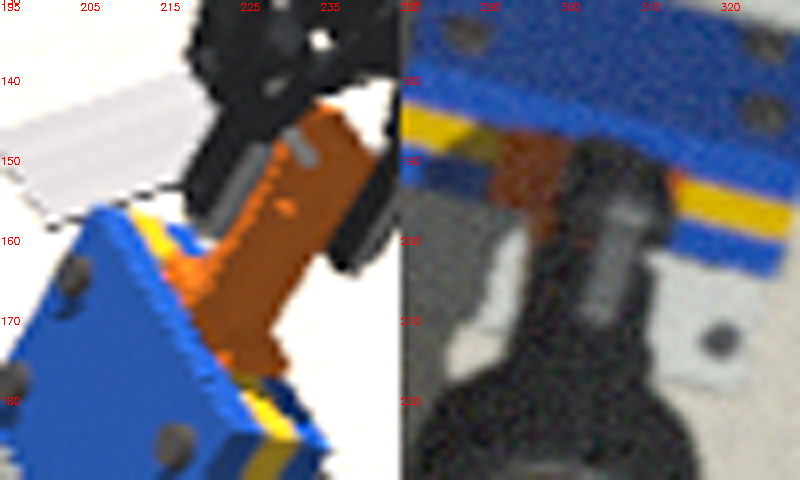

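Released; the gauge stands seated on the rim, collar around native scene (221,169). I'll retreat straight back along the tool axis. At 47 mm opening there's plenty of room.

Request:
send_rows --deltas '[[[0, -0.008, 0], [0, 0, 0], -0.1], [[0, -0.02, 0], [0, 0, 0], -0.1], [[0, -0.04, 0], [0, 0, 0], -0.1], [[0, -0.06, 0], [0, 0, 0], -0.1], [[0, -0.085, 0], [0, 0, 0], -0.1], [[0, -0.11, 0], [0, 0, 0], -0.1], [[0, -0.14, 0], [0, 0, 0], -0.1], [[0, -0.16, 0], [0, 0, 0], -0.1], [[0, -0.16, 0], [0, 0, 0], -0.1], [[0, -0.16, 0], [0, 0, 0], -0.1]]'

```text
time: 10.6
tool_pos: [0.4271, -0.1115, 0.2702]
tool_rot: [0.281, -0.364, 0.703, -0.543]
ft_force: [-0.7, 0.1, -0.1]
finger_gap: 0.0474
```

Run:
```python
from plan import *
a=snap('scene','s9');b=snap('top','t9')
st=telemetry.observe();print(st['time'],st['ft_force'].round(1))
for im in(a,b): print('home collar-top ctr, handle top',proj(im,[M+MZ*.008,M+MZ*.079]).round(1).tolist(),'collar ends',proj(im,[M+MY*.027,M-MY*.027]).round(1).tolist())
A=a['frame'][110:210,170:270];B=b['frame'][150:250,255:355]
c=cv2.resize(cv2.convertScaleAbs(np.hstack([A,B])[:,:,::-1],alpha=1.5),None,fx=4,fy=4,interpolation=2)
c=np.vstack([c,np.hstack([cv2.resize(i['frame'][:,:,::-1],(400,200)) for i in(a,b)])]);cv2.imwrite('pics/c9.png',c)
```

```text
10.7 [-0.6 -0.3 -0.2]
home collar-top ctr, handle top [[223.1, 167.2], [236.7, 144.5]] collar ends [[225.7, 176.1], [217.7, 163.5]]
home collar-top ctr, handle top [[303.0, 192.5], [301.5, 208.0]] collar ends [[292.0, 187.9], [314.5, 193.9]]
```

View pics/c9.png

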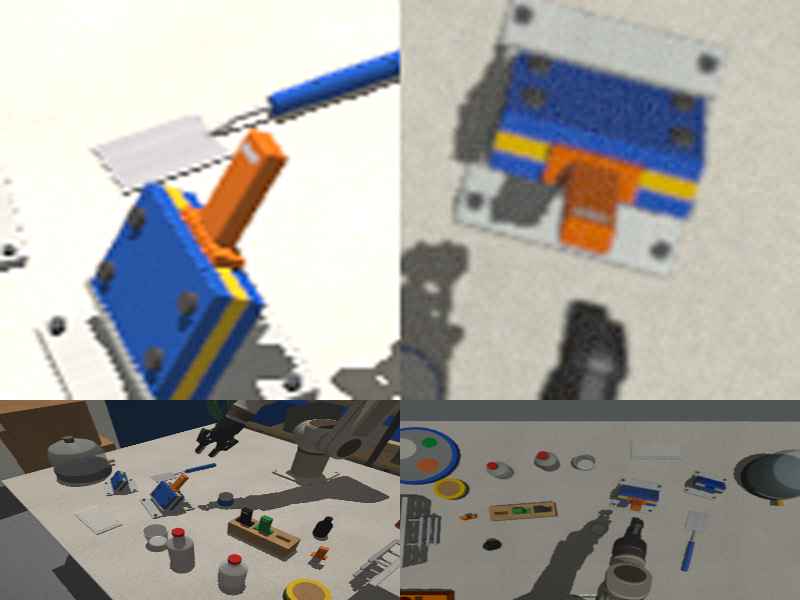

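The gauge is leaning with the mould, collar on the rim. The handle top is at native scene (236.5,146.7), predicted (236.7,144.5). Everything else is where it was.

```bash
python3 -c "
from rig import env; print(env.sign_off())"
```

```text
the job is handed in; nothing more can be done
None
```

I took the full-size orange gauge from the rack and slid it into the larger blue mould, collar on the rim. I let go only after it was seated, backed off along the tool axis and handed in at about 10.7 s of the 42 s limit.

**Seating:** The blade went in with only noise-level force. It met the rim at about 14 N along the mould axis, roughly 0.5 mm from the computed home position.

**After release:** Both views show the gauge standing in the mould with its collar on the rim between the yellow spacers. The handle top is about 2 pixels from its predicted spot. The green and black gauges and the other objects look unmoved. I judged that by eye from the final pictures and did not measure it. The arm reads no contact.

**Disagreement:** Before insertion, arm readings put the blade 1.7 mm off the gap's centre and the camera put it about 0.9 mm off. I shifted it 1 mm, inside the 3 mm clearance. My first rack measurement was wrong because of image-mask padding, so I redid it; its sizes then matched to about 3 mm.

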